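# Drag the sample coupon along the jig rail into its corner pocket

## Task

Seat the rectangular cork-coloured sample coupon in the corner pocket of the jig by pushing it with the fingertips, without lifting it: first push it across the bed until its long side lies flat against the long rail, before it has gone far towards the pocket, then drag it along, keeping it against the rail, until it is fully home in the pocket, touching both rail and end stop. Leave the round disc and everything else where it stands.

Things in the scene. Friction and masses are not known exactly. Their poses are not given: they have to be found in the camera images.
- coupon: rectangular cork-coloured coupon, 36 (its x) x 50 (its y) x 14 mm thick, about 35 g, flat and loose on the jig bed. Origin: centre of its underside, z up. Its centre starts 95 to 120 mm from the rail's face, its y turned up to 20 degrees from the jig's y; slides with ordinary friction. Seated: its 50 mm sides along the rail, origin at x = +47, y = +100 mm in the jig's frame
- jig: jig fixed to the table: flat grey bed 170 (x) x 300 (y) x 8 mm thick, with aluminium bars standing 18 mm above the bed top on its far side and left end; the rest is open and flat. Origin: centre of the bed's underside, on the table; x points across the bed to the long rail (roughly away from the robot), y along the rail to the pocket (roughly to the robot's left)
- rail (a point): on the bed top, on the inner face of the long rail, at its middle: x = +65, y = 0 mm in the jig's frame. The rail runs along the jig's y from -145 to +141 mm and is 16 mm thick, 18 mm high
- pocket (a point): on the bed top, where the centre of the coupon's underside lies when fully home; axes as the jig's. The pocket lies between rail, end stop and keeper: 40 mm wide, 28 mm deep, open towards -y, so 22 mm of the seated coupon stands out. End stop: inner face at jig y = +125 mm (25 mm from this point), from x = +17 mm to the rail, 16 mm thick, 18 mm high
- keeper (a point): on the bed top, the pocket-side corner of the keeper at the pocket's mouth: x = +25, y = +97 mm in the jig's frame. The keeper is a short bar parallel to the rail, x from +17 to +25 mm, y from +97 to +125 mm, 18 mm high
- disc: round cork-coloured sample disc, 48 mm across, 14 mm thick, lying loose on the jig bed beside the coupon (the two swap places); a bystander. Origin: centre of its underside
- pot: small closed white jar, 38 mm across, 42 mm tall, standing loose on the near side of the jig bed toward the pocket end; a bystander. Origin: centre of its underside
- amber_bottle: amber bottle, 48 mm across, 100 mm tall, on the table left of the jig; a bystander. Origin: centre of its underside
- tin: brass-coloured round tin, 72 mm across, 45 mm tall, on the table right of the jig; a bystander. Origin: centre of its underside
- carton: flat cardboard carton, 60 x 120 x 35 mm, on the table beyond the jig; a bystander. Origin: centre of its underside
- cup: open white cup, 68 mm across, 75 mm tall, on the table beyond and right of the jig; a bystander. Origin: centre of its underside
- spatula: spatula 240 mm long lying on the table beyond and left of the jig; a bystander. Origin: near its middle, at its underside
Not all that is in view belongs to the job. Leave any black, pink or yellow look-alike of the coupon alone.

How it is judged:
On the way:
1. the coupon lies flat against the rail (within 4 mm and 0.1 rad), still at least 40 mm short of its place in the pocket (x of coupon in the frame of jig above 0.043 m and angle between the y axis of coupon and the y axis of jig, either way round below 0.1 rad and y of coupon in the frame of jig below 0.06 m and z of coupon in the frame of jig below 0.011 m), for 0.2 s.
At the end, for the whole second after the job is handed in: The coupon lies flat on the bed in the pocket, within 3 mm of the rail and 3 mm of the end stop, its long sides parallel to the rail within 0.08 rad, at rest, and every bystander is within 20 mm of where it began (x of coupon in the frame of jig between 0.044 and 0.05 m and y of coupon in the frame of jig between 0.097 and 0.103 m and angle between the y axis of coupon and the y axis of jig, either way round below 0.08 rad and z of coupon in the frame of jig between 0.005 and 0.011 m and linear speed of coupon below 0.01 m/s and distance of each of disc, pot, amber_bottle, tin, carton, cup, spatula from where it was at the start of the episode below 0.02 m); the robot touches nothing.
It fails at once if the coupon was lifted more than 6 mm off the bed (z of coupon in the frame of jig above 0.014 m).
It fails at once if the coupon was taken towards the pocket (less than 70 mm to go) while more than 8 mm away from the rail (y of coupon in the frame of jig above 0.03 m and x of coupon in the frame of jig below 0.039 m).
It fails at once if a bystander was moved more than 20 mm (distance of any of disc, pot, amber_bottle, tin, carton, cup, spatula from where it was at the start of the episode above 0.02 m).
It also fails if it takes over 50 s, if anything falls off the work surface, if the arm or the gripper's body presses on something with over 40 N, if the wrist force passes 120 N, or if a joint passes its speed limit or range.

## Robot

A 6-joint arm with a two-finger parallel gripper is mounted at the origin on the work surface. World frame = base frame: x ahead of the robot, y to its left, z up, the work surface at z = 0. Lengths are in m, angles in rad, forces in N, time in s.
With the tool pointing down it reaches from about 0.35 to 0.975 m from the base axis. Payload 4.9 kg.
Tool frame: the origin (TCP) lies on the mounting face of the last link; the fingertips stand 173 mm ahead of it and the grasp point (between the pads) lies 155 mm ahead of it (tcp_to_grasp is the distance from the TCP to the grasp point, in m); z points along the fingers, y is the line along which they close (so a half turn about z gives the same grasp; the last joint's range is limited). The gripper opens to 85 mm and grips with 20 to 120 N. Pads are 22 mm wide; open, the fingers measure 114 mm over their backs; the gripper's body (76 mm by 85 mm) begins 54 mm behind the grasp point. The pads swing forward as they close: fully open they stand 13 mm farther back than shut.
Start: joints at [1.177, 0.053, 1.613, -0, 1.476, -0.119], TCP at [0.17, 0.602, 0.405] pointing down, gripper open.
Joint ranges: [-3.01, 3.01], [-1.01, 2.22], [0.06, 2.58], [-1.02, 4.17], [0.09, 2.62], [-3.14, 3.14]. Speed limits (rad/s): [2.57, 2.57, 3.14, 3.14, 3.14, 3.14].

## Interface

Orientations are given as a rotation vector (axis times angle).
In Python, from station import get_obs, get_image, calibration, finish_job, tcp_to_grasp gives the robot as it stands. The module is installed in compiled form; this text tells all that it offers.
- The arm moves only by the tool arm_command, never from a script. Its argument "plan" is a list that holds one entry, the list of rows, each a list of 6 numbers: the shift along the tool's x, y, z in cm, then the turn, a rotation vector about the tool's x, y, z in rad. A call has 1 to 12 rows; each row is the pose to reach, as a shift and turn from the pose commanded when the call began, along the tool's axes at that moment; what a row does not reach only later rows make up. A row lasts 1/12 s, in which the tool goes at most 41.7 mm and 7.16 degrees, less where a joint would pass 70% of its speed; a pose out of reach is approached as far as the arm can. A call with a gripper value outside its range is refused whole. "gripper" is the closure, from -1 (fully open) to 1 (shut), set as the call begins (left out, the last holds). The fingers move at their own pace and stop on an object; "force" is the grip in N (left out, the last holds). Time passes only in rows, so rows that repeat a pose let the fingers close. It gives the time, the measured TCP pose, the force, the opening and the grip force at its end, in the units of the state.
- get_obs(): the state, without advancing time (a new reading comes with each control period).
- get_image(name): name is "scene" or "top"; returns (picture, depth): 480x640x3 uint8, blue, green, red; 480x640 float32, m along the optical axis (not along the pixel's ray), 0 where there is no reading.
- calibration(name): a dict with "fx", "fy", "cx", "cy" (pixels), "pose" (4x4, takes a point from camera to world coordinates). Camera axes: x right, y up, looking along -z (the intrinsics and any distortion apply to the point x, -y, -z); pixel columns grow to the right and rows downward; lengths in m; the calibration is good to about 2 mm. A picture is of the moment at which its call begins. calibration takes no time and is no camera call.
- finish_job(): hands the job in; it is judged then, once.
The state is a dict: "t": time; "q": joint angles; "dq": joint speeds; "effort": joint torques, N m; "tool_pos": TCP position; "tool_rot": TCP orientation; "contact_force": force on the tool from outside, world axes, zero at the start; "wrist_torque": the same for the moment, N m; "opening": finger opening in m; "grip_force": force on a finger pad.
Only numpy, scipy, OpenCV 4.12 (cv2) and the standard library are available. Lean on these libraries where they do the work, as an engineer would, in place of code of your own. Each camera call takes 0.05 s, during which the arm holds its last target. There are 200 camera calls.

## Working session

There is one attempt and no reset: what is moved stays moved. The work goes in short steps, Python scripts to look and compute and a tool call to move; the robot and the scene stay as the last step left them, time stands still between calls to the robot, and variables do not carry over. Pictures are saved under pics/ and viewed, at most 11 in all, crops included, and the job is handed in when it is done.

Besides the shell and the picture viewer there is one more tool, called after "Request:" as name(argument=value, ...) on one line, values as JSON. arm_command: Moves the arm, as the interface text tells. Its arguments: {"type":"object","properties":{"plan":{"type":"array"},"gripper":{"type":"number"},"force":{"type":"number"}},"required":["plan"]}

```bash
mkdir -p pics; python3 - <<'E'
from station import *
import cv2,numpy as np
o=get_obs();print(o['t'],o['tool_pos'],o['tool_rot'],o['opening'],tcp_to_grasp)
for n in('scene','top'):
    p,d=get_image(n);cv2.imwrite(f'pics/{n}0.png',p);np.save(f'{n}0.npy',d)
    c=calibration(n);print(n,{k:(np.round(v,4).tolist()) for k,v in c.items()})
E
```

```text
0.0 [0.16949365 0.60129358 0.40342799] [-0.43021044 -3.11146302  0.00319705] 0.08540564493709911 0.1547
scene {'fx': 449.6152, 'fy': 449.6152, 'cx': 320.0849, 'cy': 235.213, 'pose': [[-0.0057, -0.5624, 0.8269, 1.3549], [1.0, -0.0061, 0.0028, -0.0004], [0.0035, 0.8269, 0.5624, 0.6025], [0.0, 0.0, 0.0, 1.0]]}
top {'fx': 498.4997, 'fy': 498.4997, 'cx': 314.6357, 'cy': 246.8856, 'pose': [[-0.0133, 0.9962, -0.0859, 0.4693], [-0.9998, -0.0148, -0.0163, -0.0121], [-0.0176, 0.0857, 0.9962, 1.0856], [0.0, 0.0, 0.0, 1.0]]}
```

View pics/top0.png

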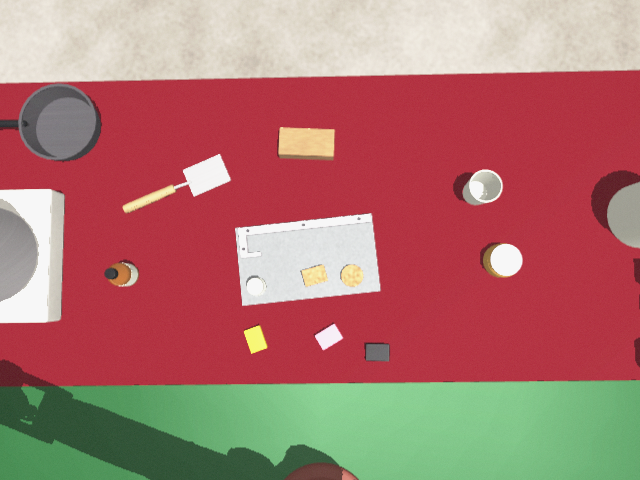

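View pics/scene0.png

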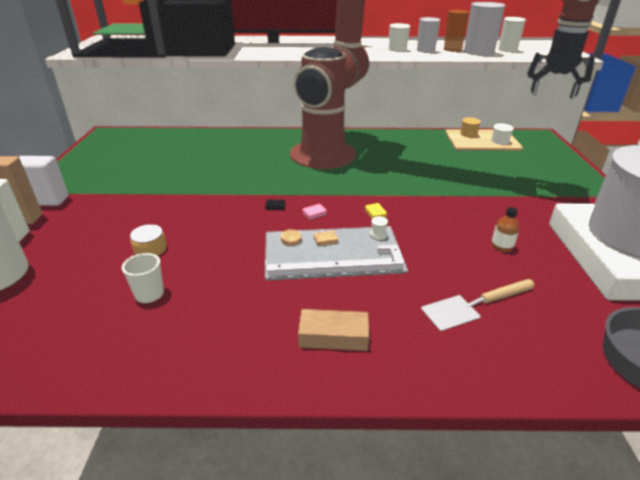

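The scene's candidates, in top-view pixels, are:
- tan rectangle on the bed (314,275)
- round disc (352,275)
- carton (306,143)
- yellow (255,339), pink (328,336) and black (377,352) look-alikes

I choose (314,275): it is cork-coloured, rectangular and on the bed. The pot is at (256,286), and the pocket is at the upper left of the jig, around (250,245).

```bash
cat > h.py <<'E'
from station import *
import cv2,numpy as np
def ray(n,uv,z):
    c=calibration(n);P=np.array(c['pose']);uv=np.atleast_2d(uv).astype(float)
    d=np.c_[(uv[:,0]-c['cx'])/c['fx'],-(uv[:,1]-c['cy'])/c['fy'],-np.ones(len(uv))]@P[:3,:3].T
    o=P[:3,3];return (o+d*((z-o[2])/d[:,2])[:,None])[:,:2]
def cork(p,box,S=4):
    x0,y0,x1,y1=box
    c=cv2.resize(p[y0:y1,x0:x1],None,fx=S,fy=S,interpolation=cv2.INTER_CUBIC)
    h=cv2.cvtColor(c,cv2.COLOR_BGR2HSV)
    m=((h[...,0]>8)&(h[...,0]<32)&(h[...,1]>65)).astype(np.uint8)
    m=cv2.morphologyEx(m,cv2.MORPH_CLOSE,np.ones((9,9)));m=cv2.morphologyEx(m,cv2.MORPH_OPEN,np.ones((9,9)))
    cs,_=cv2.findContours(m,cv2.RETR_EXTERNAL,cv2.CHAIN_APPROX_NONE)
    return [(k[:,0].astype(float)+.5)/S-.5+[x0,y0] for k in cs if cv2.contourArea(k)>150*S*S/2],c
def rect(n,k,z=.022):
    w=ray(n,k,z);(c,s,a)=cv2.minAreaRect((w*1000).astype(np.float32))
    return np.array(c)/1000,s,a
E
python3 - <<'E'
from h import *
p=cv2.imread('pics/top0.png');d=np.load('top0.npy')
ks,c=cork(p,(225,205,395,315))
for k in ks: print('cork',k.mean(0).round(1),*rect('top',k))
S=4;h=cv2.cvtColor(c,cv2.COLOR_BGR2HSV)
m=(~((h[...,1]>120)&((h[...,0]<8)|(h[...,0]>165)))).astype(np.uint8)
cs,_=cv2.findContours(m,cv2.RETR_EXTERNAL,cv2.CHAIN_APPROX_NONE);k=max(cs,key=cv2.contourArea)
k=(k[:,0]+.5)/S-.5+[225,205]
print('jig z8',rect('top',k,.008),'z26',rect('top',k,.026))
q=np.array([[236,228],[372,214],[380,291],[243,305]],float)
# line fits per side in world plane z=.008
w=ray('top',k,.008);Q=ray('top',q,.008)
for i in range(4):
    a,b=Q[i],Q[(i+1)%4];L=np.linalg.norm(b-a);t=(b-a)/L;nn=np.array([-t[1],t[0]])
    s=(w-a)@t;e=(w-a)@nn;kk=w[(abs(e)<.006)&(s>.1*L)&(s<.9*L)]
    f=cv2.fitLine((kk*1000).astype(np.float32),cv2.DIST_HUBER,0,.01,.01).ravel();print(i,f.round(4),np.degrees(np.arctan2(f[1],f[0])).round(2))
cv2.imwrite('pics/crop.png',c)
for n,uv in(('bed',(320,250)),('coupon',(314,275)),('rail',(303,221))):
    print(n,1.0856-d[uv[1],uv[0]])
E
```

```text
cork [314.1 275.1] [0.50066891 0.00735422] (36.4188346862793, 50.1060791015625) 15.1421480178833
cork [351.5 275. ] [ 0.49954449 -0.07207025] (45.736122131347656, 45.74722671508789) 88.98162841796875
jig z8 (array([0.53666632, 0.02263474]), (172.64060974121094, 301.97991943359375), 5.310784339904785) z26 (array([0.53554041, 0.02205428]), (169.75692749023438, 296.9356994628906), 5.310786724090576)
0 [ 9.370000e-02 -9.956000e-01  6.219814e+02  2.828510e+01] -84.63
1 [ 9.958000e-01  9.210000e-02  5.481582e+02 -1.272804e+02] 5.28
2 [ 9.250000e-02 -9.957000e-01  4.491941e+02  3.747740e+01] -84.69
3 [9.957000e-01 9.310000e-02 5.220931e+02 1.723323e+02] 5.34
bed 0.005965352
coupon 0.022809744
rail 0.013312936
```

View pics/crop.png

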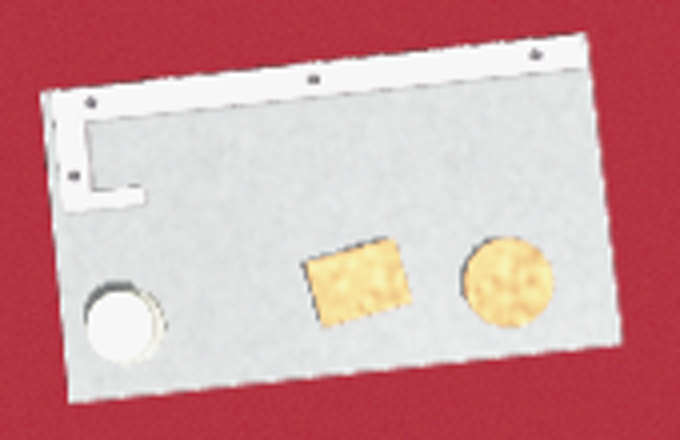

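The crop confirms the choice: a rectangular coupon at about (358,282) in the crop, measured at 36.4×50.1 mm. The round disc is to its right, the pot at lower left. Bed size also checks out (about 171×301 mm). I'll push with shut fingers.

```bash
cat >> h.py <<'E'
from scipy.spatial.transform import Rotation as R
A=np.radians(5.3);J0=np.array([.5365,.0227]);JR=np.array([[np.cos(A),-np.sin(A)],[np.sin(A),np.cos(A)]])
def jig(w): return (np.asarray(w)-J0)@JR
def go(x,y,tip):   # mm in jig, tip height over table; tool y along jig y
    o=get_obs();T=np.r_[J0+JR@np.array([x,y])/1000,(tip+173)/1000]
    r=R.from_rotvec(o['tool_rot']);g=R.from_matrix(np.c_[np.r_[-JR[:,0],0],np.r_[JR[:,1],0],[0,0,-1]])
    print('t',o['t'],'now jig',(jig(o['tool_pos'][:2])*1000).round(1),'tip',o['tool_pos'][2]*1000-173,'F',o['contact_force'].round(1) if hasattr(o['contact_force'],'round') else o['contact_force'])
    print('shift cm',(r.inv().apply(T-o['tool_pos'])*100).round(2),'turn',(r.inv()*g).as_rotvec().round(3))
E
python3 -c "
from h import *
go(-88,-12,232);go(-88,-12,70);print(jig(rect('top',cork(cv2.imread('pics/top0.png'),(225,205,395,315))[0][0])[0]))
print('pot',jig(ray('top',[[255,287]],.05)))"
```

```text
t 0.1 now jig [-312.  610.] tip 230.58603097450157 F [ 0.1  0.2 -0. ]
shift cm [-43.24 -50.01  -0.06] turn [-0.002 -0.001 -0.367]
t 0.1 now jig [-312.  610.] tip 230.58603097450157 F [ 0.1  0.2 -0. ]
shift cm [-43.24 -49.98  16.14] turn [-0.002 -0.001 -0.367]
[-0.0370954  -0.01197043]
pot [[-0.04950045  0.11212127]]
```

Request:
arm_command(plan=[[[-43.2,-50,0,0,0,-0.367],[-43.2,-50,0,0,0,-0.367],[-43.2,-50,0,0,0,-0.367],[-43.2,-50,0,0,0,-0.367],[-43.2,-50,0,0,0,-0.367],[-43.2,-50,0,0,0,-0.367],[-43.2,-50,0,0,0,-0.367],[-43.2,-50,0,0,0,-0.367],[-43.2,-50,0,0,0,-0.367],[-43.2,-50,0,0,0,-0.367],[-43.2,-50,0,0,0,-0.367],[-43.2,-50,0,0,0,-0.367]]], gripper=1)

```text
t: 1.1
tool_pos: [0.3816, 0.1467, 0.4045]
tool_rot: [-0.145, 3.138, 0.0]
contact_force: [-0.1, 0.0, 0.7]
opening: 0.0001
grip_force: 0.0
```

```bash
python3 -c "
from h import *
go(-88,-12,100)"
```

```text
t 1.1 now jig [-142.8  137.8] tip 231.49715259775883 F [-0.1  0.   0.7]
shift cm [ -5.48 -14.98  13.15] turn [ 0.  0. -0.]
```

Request:
arm_command(plan=[[[-5.5,-15,0,0,0,0],[-5.5,-15,0,0,0,0],[-5.5,-15,0,0,0,0],[-5.5,-15,0,0,0,0],[-5.5,-15,0,0,0,0],[-5.5,-15,13,0,0,0],[-5.5,-15,13,0,0,0],[-5.5,-15,13,0,0,0],[-5.5,-15,13,0,0,0],[-5.5,-15,13,0,0,0],[-5.5,-15,13,0,0,0],[-5.5,-15,13,0,0,0]]])

```text
t: 2.1
tool_pos: [0.4514, 0.0044, 0.278]
tool_rot: [-0.145, 3.133, -0.002]
contact_force: [-0.1, 0.7, 0.7]
opening: 0.0
grip_force: 0.0
```

```bash
python3 -c "
from h import *
go(-88,-12,13)"
```

```text
t 2.1 now jig [-86.4 -10.4] tip 105.0049076670307 F [-0.1  0.7  0.7]
shift cm [ 0.21 -0.15  9.2 ] turn [-0.001  0.005  0.   ]
```

Request:
arm_command(plan=[[[0.2,0,3,0,0,0],[0.2,0,6,0,0,0],[0.2,0,8,0,0,0],[0.2,0,8.5,0,0,0],[0.2,0,8.5,0,0,0],[0.2,0,8.5,0,0,0]]])

```text
t: 2.6
tool_pos: [0.4495, 0.0041, 0.1921]
tool_rot: [-0.145, 3.134, -0.001]
contact_force: [-0.4, -0.6, -0.1]
opening: -0.0001
grip_force: 0.0
```

```bash
python3 -c "
from h import *
p,d=get_image('top');cv2.imwrite('pics/t1.png',cv2.resize(p[205:315,225:395],None,fx=4,fy=4))
go(-88,-12,13)"
```

```text
t 2.65 now jig [-88.2 -10.6] tip 19.4531957312644 F [ 0.3 -1.3 -0.5]
shift cm [-0.01 -0.14  0.65] turn [-0.001  0.005 -0.   ]
```

View pics/t1.png

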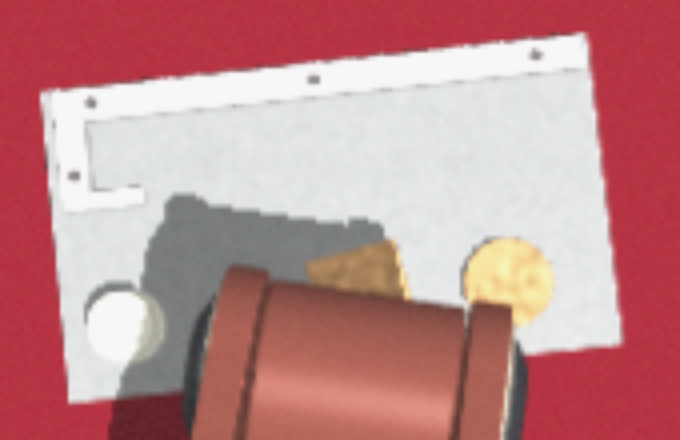

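The coupon hasn't moved. It shows behind the arm at crop (355,270), and the disc and pot are unmoved. Next: lower, then push in steps.

Request:
arm_command(plan=[[[0,-0.1,0.6,0,0,0],[0,-0.1,0.6,0,0,0],[-0.8,-0.1,0.6,0,0,0],[-1.6,-0.1,0.6,0,0,0],[-2.4,-0.1,0.6,0,0,0],[-3.2,-0.1,0.6,0,0,0],[-4,-0.1,0.6,0,0,0],[-4.8,-0.1,0.6,0,0,0],[-5.4,-0.1,0.6,0,0,0],[-6,-0.1,0.6,0,0,0],[-6,-0.1,0.6,0,0,0]]])

```text
t: 3.57
tool_pos: [0.5091, 0.0087, 0.184]
tool_rot: [-0.145, 3.137, -0.0]
contact_force: [-0.2, 0.1, -0.2]
opening: -0.0002
grip_force: 0.0
```

```bash
cat >> h.py <<'E'
def look(name):
    p,d=get_image('scene');P=p[225:280,255:415]
    cv2.imwrite(name,cv2.resize(P,None,fx=5,fy=5,interpolation=cv2.INTER_CUBIC))
    for k in cork(p,(258,225,412,280))[0]:
        c,s,a=rect('scene',k,.022);print('scene',k.mean(0).round(),(jig(c)*1000).round(1),np.round(s,1),round(a-5.3,1))
E
python3 -c "
from h import *
look('pics/s1.png');go(10,-12,13)"
```

```text
scene [326. 248.] [ 12.6 -15. ] [52.8 51.7] 0.2
scene [291. 237.] [-36.4 -90.6] [64.  45.3] -2.9
t 3.6167 now jig [-29.1 -11.3] tip 10.751691572012277 F [-0.2  0.2  0. ]
shift cm [-3.91 -0.07 -0.22] turn [-0.  0. -0.]
```

View pics/s1.png

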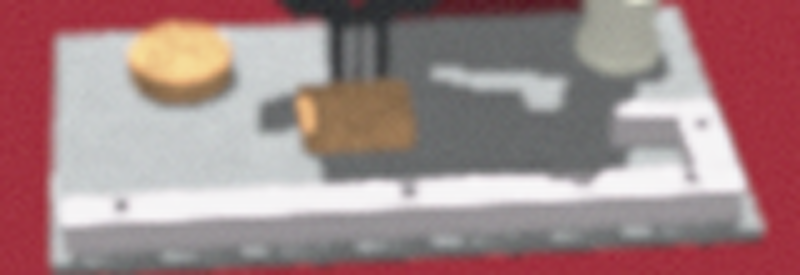

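The picture shows the coupon square to the rail at crop (358,117), centred on the fingers (360,60). The disc is unmoved. Continuing.

Request:
arm_command(plan=[[[-0.8,0,-0.1,0,0,0],[-1.6,0,-0.1,0,0,0],[-2.4,0,-0.1,0,0,0],[-3.1,0,-0.1,0,0,0],[-3.6,0,-0.1,0,0,0],[-3.9,0,-0.1,0,0,0],[-4.1,0,-0.1,0,0,0],[-4.3,0,-0.1,0,0,0],[-4.3,0,-0.1,0,0,0]]])

```text
t: 4.37
tool_pos: [0.551, 0.0127, 0.1847]
tool_rot: [-0.145, 3.138, 0.0]
contact_force: [-0.0, -0.1, -0.1]
opening: 0.0001
grip_force: 0.0
```

```bash
python3 -c "
from h import *
look('pics/s2.png');go(18,-12,12)"
```

```text
scene [327. 257.] [ 43.7 -15. ] [34.3 51.2] -2.9
scene [291. 237.] [-36.4 -90.6] [64.  45.3] -2.9
t 4.4167 now jig [ 13.3 -11.3] tip 11.662422426929027 F [ 0.1  0.6 -0.4]
shift cm [-0.47 -0.07 -0.03] turn [ 0.  0. -0.]
```

Request:
arm_command(plan=[[[-0.1,0,0,0,0,0],[-0.2,0,0,0,0,0],[-0.3,0,0,0,0,0],[-0.4,0,0,0,0,0],[-0.5,0,0,0,0,0],[-0.5,0,0,0,0,0]]])

```text
t: 4.92
tool_pos: [0.5555, 0.0131, 0.1846]
tool_rot: [0.145, -3.136, 0.0]
contact_force: [-3.4, -0.6, 2.9]
opening: 0.0002
grip_force: 1.8
```

```bash
python3 -c "
from h import *
look('pics/s3.png');go(18,-12,12)"
```

```text
scene [327. 257.] [ 45.6 -15.2] [30.6 51. ] -2.9
scene [291. 237.] [-36.4 -90.6] [63.9 45.3] -2.9
t 4.9667 now jig [ 18.  -11.3] tip 11.60001285689927 F [-3.3 -0.5  1.8]
shift cm [-0.   -0.07 -0.04] turn [ 0.    -0.002 -0.   ]
```

View pics/s3.png

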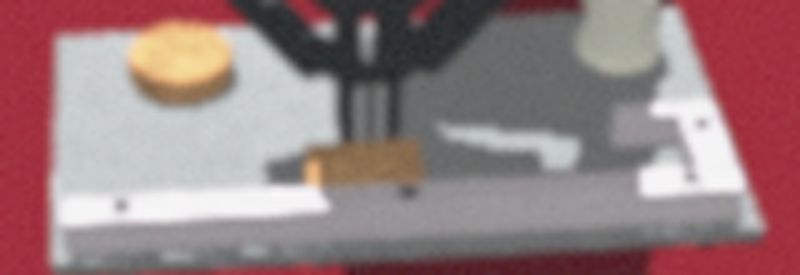

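The coupon is at crop (365,163), flush with the rail, and the contact force has risen to 3.4 N. I'll give it one firmer press, hold, then back off and raise.

Request:
arm_command(plan=[[[-0.1,0,0,0,0,0],[-0.15,0,0,0,0,0],[-0.15,0,0,0,0,0],[-0.15,0,0,0,0,0],[1,0,0,0,0,0],[2,0,0,0,0,0],[2,0,-4,0,0,0],[2,0,-6,0,0,0],[2,-4,-6,0,0,0],[2,-8,-6,0,0,0],[2,-12,-6,0,0,0],[2,-12,-6,0,0,0]]])

```text
t: 5.97
tool_pos: [0.5474, -0.1133, 0.2459]
tool_rot: [-0.136, 3.135, -0.006]
contact_force: [-0.5, -0.8, 0.8]
opening: -0.0003
grip_force: 0.0
```

```bash
cat >> h.py <<'E'
def looktop(name):
    p,d=get_image('top');ks,c=cork(p,(225,205,395,315));cv2.imwrite(name,c)
    for k in ks:
        c,s,a=rect('top',k);print('top',k.mean(0).round(),(jig(c)*1000).round(1),np.round(s,1),round(a-5.3,1))
E
python3 -c "
from h import *
looktop('pics/t2.png');look('pics/s4.png');go(46,-64,60);go(46,-64,12)"
```

```text
top [356. 276.] [ -48.6 -102.3] [25.1 41.1] 65.2
top [312. 236.] [ 46.5 -15.5] [37.1 50.2] -0.7
scene [327. 257.] [ 46.2 -13.7] [28.4 50.4] 0.6
scene [291. 237.] [-35.9 -90.4] [64.9 45.8] -2.9
t 6.0667 now jig [  -2.  -132.5] tip 71.8482758444166 F [-0.2 -0.2  0.2]
shift cm [-4.77  6.87  1.19] turn [ 0.     0.001 -0.003]
t 6.0667 now jig [  -2.  -132.5] tip 71.8482758444166 F [-0.2 -0.2  0.2]
shift cm [-4.77  6.87  5.99] turn [ 0.     0.001 -0.003]
```

View pics/t2.png

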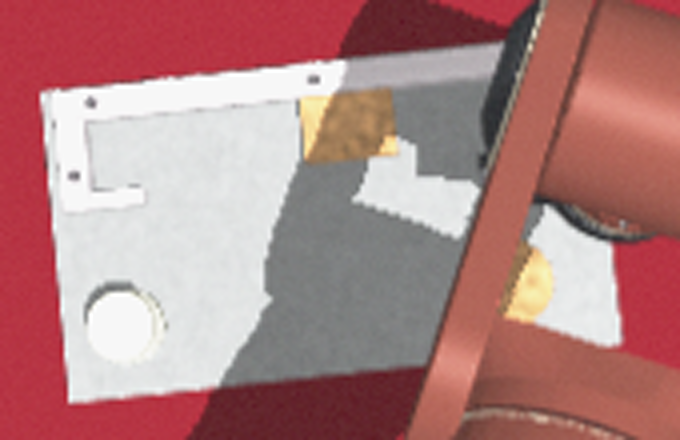

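The coupon lies flat at the rail: crop (350,125), jig (46.5, −15.5), angle −0.7°. The disc and pot are in place. Now to its −y end.

Request:
arm_command(plan=[[[-4.6,0,0,0,0,0],[-4.6,3,0,0,0,0],[-4.6,6.6,0,0,0,0],[-4.6,6.6,0,0,0,0],[-4.6,6.6,3,0,0,0],[-4.6,6.6,5.2,0,0,0],[-4.6,6.6,5.9,0,0,0],[-4.6,6.6,5.9,0,0,0],[-4.6,6.6,5.9,0,0,0]]])

```text
t: 6.82
tool_pos: [0.5866, -0.0377, 0.1861]
tool_rot: [-0.146, 3.138, 0.0]
contact_force: [0.6, 0.5, 1.3]
opening: 0.0002
grip_force: 0.0
```

```bash
python3 -c "
from h import *
look('pics/s5.png');go(46,40,12)"
```

```text
scene [327. 257.] [ 45.1 -13.9] [32.1 50.8] -4.5
t 6.8667 now jig [ 44.7 -65.1] tip 13.853584169970986 F [ 0.3 -0.2  0.4]
shift cm [-0.13 10.51  0.18] turn [-0.     0.002  0.   ]
```

View pics/s5.png

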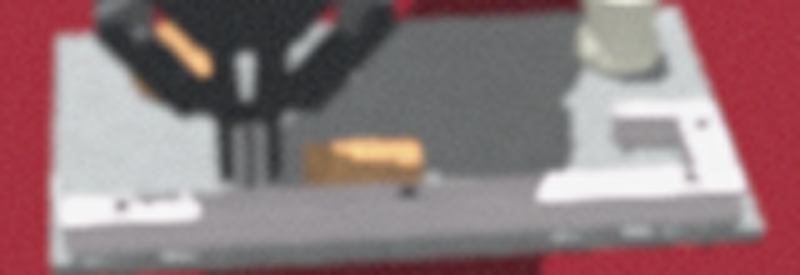

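Fingers at crop (250,150), down beside the coupon's end (305,160), about 11 mm short. Pushing along the rail in stages.

Request:
arm_command(plan=[[[0,0.6,0.15,0,0,0],[0,1.2,0.15,0,0,0],[0,1.8,0.15,0,0,0],[-0.05,2.4,0.15,0,0,0],[-0.05,3,0.15,0,0,0],[-0.1,3.6,0.15,0,0,0],[-0.1,4.2,0.15,0,0,0],[-0.1,4.7,0.15,0,0,0],[-0.1,5,0.15,0,0,0],[-0.1,5,0.15,0,0,0]]])

```text
t: 7.7
tool_pos: [0.5831, 0.0119, 0.185]
tool_rot: [0.146, -3.138, 0.003]
contact_force: [-3.3, -4.1, 4.1]
opening: 0.0002
grip_force: 2.7
```

```bash
python3 -c "
from h import *
looktop('pics/t3.png');look('pics/s6.png');go(46,40,12)"
```

```text
top [352. 275.] [-45.6 -91. ] [45.7 45.7] 83.7
scene [345. 256.] [44.9 23.4] [32.  52.1] 1.0
scene [291. 237.] [-36.3 -90.4] [46.8 63.7] 80.6
t 7.8 now jig [ 45.5 -15.2] tip 11.936923260673296 F [-3.  -3.7  4.6]
shift cm [-0.06  5.52 -0.01] turn [-0.001  0.     0.   ]
```

View pics/s6.png

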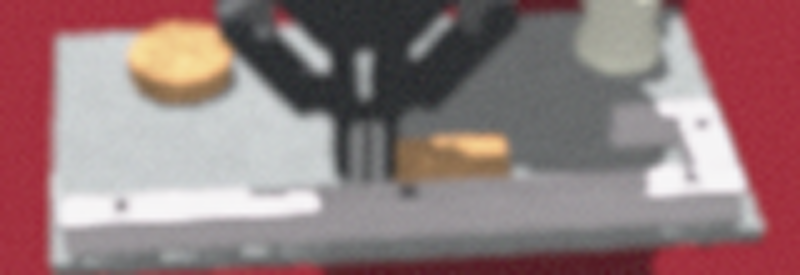

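The coupon is still flat to the rail at crop (453,157), y ≈ 24 mm. Pushing on towards the pocket.

Request:
arm_command(plan=[[[0.05,0.6,0,0,0,0],[0.05,1.2,0,0,0,0],[0.05,1.8,0,0,0,0],[0.05,2.4,0,0,0,0],[0.05,3,0,0,0,0],[0.05,3.6,0,0,0,0],[0.05,4.2,0,0,0,0],[0.05,4.8,0,0,0,0],[0.05,5.4,0,0,0,0],[0.05,5.8,0,0,0,0],[0.05,5.8,0,0,0,0]]])

```text
t: 8.72
tool_pos: [0.5774, 0.0705, 0.1848]
tool_rot: [-0.146, 3.137, 0.0]
contact_force: [1.0, -1.8, 3.4]
opening: 0.0001
grip_force: 1.6
```

```bash
python3 -c "
from h import *
look('pics/s7.png');go(46,60,12)"
```

```text
scene [372. 255.] [45.1 82.5] [30.8 51.2] -0.8
scene [291. 237.] [-36.4 -90.6] [63.9 45.3] -2.9
t 8.7667 now jig [45.1 43.6] tip 11.62069048563444 F [ 0.9 -1.2  3.2]
shift cm [-0.09  1.64 -0.04] turn [0.    0.001 0.   ]
```

Request:
arm_command(plan=[[[0,0.5,0,0,0,0],[0,0.9,0,0,0,0],[0,1.2,0,0,0,0],[0,1.4,0,0,0,0],[0,1.5,0,0,0,0],[0,1.6,0,0,0,0],[0,1.6,0,0,0,0]]])

```text
t: 9.35
tool_pos: [0.5759, 0.0856, 0.1845]
tool_rot: [-0.145, 3.138, 0.0]
contact_force: [0.2, -2.5, 5.0]
opening: -0.0003
grip_force: 2.0
```

```bash
python3 -c "
from h import *
look('pics/s8.png');go(46,62,12)"
```

```text
scene [379. 254.] [45.8 97.8] [31.7 49.3] -4.7
scene [291. 237.] [-36.5 -90.6] [63.9 45.3] -2.9
t 9.4 now jig [45.  58.9] tip 11.383787394205939 F [ 0.3 -3.   4.7]
shift cm [-0.1   0.31 -0.06] turn [ 0.     0.001 -0.   ]
```

Request:
arm_command(plan=[[[0,0.1,0,0,0,0],[0,0.15,0,0,0,0],[0,0.2,0,0,0,0],[0,0.25,0,0,0,0],[0,0.25,0,0,0,0]]])

```text
t: 9.82
tool_pos: [0.5755, 0.0878, 0.1843]
tool_rot: [-0.145, 3.138, -0.0]
contact_force: [0.6, -3.3, 4.7]
opening: 0.0001
grip_force: 2.3
```

```bash
python3 -c "
from h import *
look('pics/s9.png');go(46,62,12)"
```

```text
scene [380. 254.] [45.  99.6] [31.7 49.3] -4.7
scene [291. 237.] [-36.4 -90.6] [64.  45.3] -2.9
t 9.8667 now jig [44.9 61.2] tip 11.312535832348459 F [ 1.7 -2.9  5.5]
shift cm [-0.11  0.08 -0.07] turn [-0.  0. -0.]
```

View pics/s9.png

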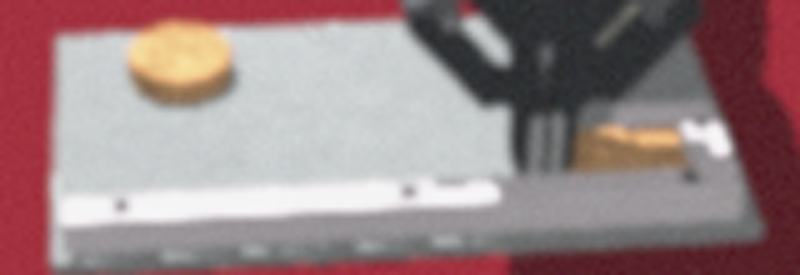

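The coupon's end, at crop (685,150), looks about at the stop. The force hasn't risen clearly yet, so I keep creeping.

Request:
arm_command(plan=[[[0,0.1,0,0,0,0],[0,0.15,0,0,0,0],[0,0.2,0,0,0,0],[0,0.2,0,0,0,0]]])

```text
t: 10.2
tool_pos: [0.5754, 0.0895, 0.1843]
tool_rot: [-0.145, 3.138, -0.002]
contact_force: [-0.5, -5.5, 5.5]
opening: -0.0003
grip_force: 3.3
```

```bash
python3 -c "
from h import *
look('pics/s10.png');go(46,62,12)"
```

```text
scene [381. 254.] [ 45.6 101. ] [30.8 49. ] -4.7
scene [291. 237.] [-36.5 -90.6] [63.9 45.3] -2.9
t 10.25 now jig [44.9 62.9] tip 11.350678718812162 F [ 0.1 -4.6  5. ]
shift cm [-0.11 -0.09 -0.06] turn [-0.001  0.    -0.   ]
```

Request:
arm_command(plan=[[[0,0.1,0,0,0,0],[0,0.2,0,0,0,0],[0,0.2,0,0,0,0],[0,0.2,0,0,0,0]]])

```text
t: 10.58
tool_pos: [0.5755, 0.0904, 0.1844]
tool_rot: [-0.146, 3.137, -0.007]
contact_force: [0.4, -9.5, 4.8]
opening: 0.0002
grip_force: 5.7
```

```bash
python3 -c "
from h import *
look('pics/s11.png');go(46,62,12)"
```

```text
scene [381. 254.] [ 46.  101.3] [31.7 48.5] -4.7
scene [291. 237.] [-36.4 -90.6] [63.9 45.3] -2.9
t 10.6333 now jig [45.1 63.7] tip 11.42104612867854 F [  0.7 -10.2   4.3]
shift cm [-0.09 -0.17 -0.06] turn [-0.004  0.001  0.   ]
```

The force is at 10 N and motion has stalled, so it's at the end stop. Backing off to check.

Request:
arm_command(plan=[[[0,-1,0,0,0,0],[0,-3,0,0,0,0],[0,-3,-4,0,0,0],[0,-3,-8,0,0,0],[0,-3,-12,0,0,0],[0,-7,-12,0,0,0],[0,-11,-12,0,0,0],[0,-15,-12,0,0,0],[0,-19,-12,0,0,0],[0,-23,-12,0,0,0],[0,-24,-12,0,0,0],[0,-24,-12,0,0,0]]])

```text
t: 11.63
tool_pos: [0.5967, -0.1496, 0.3028]
tool_rot: [0.138, -3.137, -0.003]
contact_force: [-1.2, 0.8, -0.1]
opening: 0.0002
grip_force: 0.0
```

```bash
python3 -c "
from h import *
looktop('pics/t4.png');look('pics/s12.png');go(46,62,12)"
```

```text
top [347. 275.] [-43.9 -80.7] [25.3 46.1] 80.6
top [258. 242.] [46.3 99.2] [36.3 50.2] 0.2
scene [380. 254.] [44.1 99.8] [28.2 51.1] 1.5
scene [291. 237.] [-35.9 -90.9] [65.3 44.3] -1.1
t 11.7333 now jig [  44.4 -174.2] tip 129.84301359459 F [ 0.8  0.1 -0.1]
shift cm [-0.17 23.59 11.85] turn [ 0.003 -0.002 -0.001]
```

View pics/t4.png

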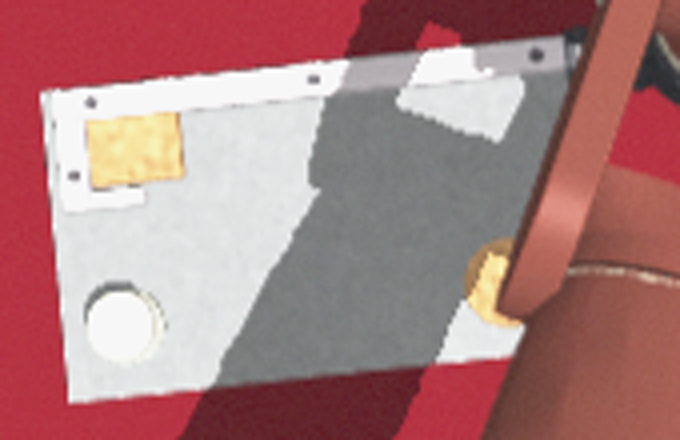

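The coupon is seated at crop (136,150), measured at jig (46.3, 99.2) and 0.2°. No gap shows at the rail or stop, and the disc and pot are unmoved. The arm is clear, so I hand in.

```bash
python3 -c "
from station import *
print(finish_job())"
```

```text
the job is handed in; nothing more can be done
None
```

I pushed the coupon flat against the rail, slid it into the pocket until it met the end stop, and handed the job in; it last measured at jig x = 46.3, y = 99.2 mm, turned 0.2° (target 47, 100), the disc and pot looked unmoved, and the hand-in returned no verdict.

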